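# Reset the length stop of a drill jig and load a tube against it

### The job

Set up the drill jig: squeeze the red latch tab on the grip of the length stop, slide the stop to the notch marked by the orange tag and let the tab spring back so that the stop is locked there. Then lay the 110 mm square tube offcut in the jig's channel and slide it under the drill plate until its end is up against the stop, and leave it there. Leave the carton, the nose piece and the plug gauge where they are.

Things in the scene. Friction and masses are not known exactly. Their poses are not given: they have to be found in the camera images.
- drill_jig: Fixed drill jig on a grey base plate, 172 mm (x) by 290 mm (y), 12 mm thick; origin on the worktop, z up; plate spans x -73..+99, y -145..+145 mm. On it, front to back: a straight channel along y, centred on x = -35 mm; a dark rack with three notches at y = +50, +80, +110 mm; the rail of the length stop; two coloured tags.
- channel_load (a point): Point on the channel's floor (z = 12 mm) and centre line, at y = -70 mm of the jig; axes as the jig's. Channel: y -135..+115 mm of the jig, 30 mm wide at its floor, flaring outwards at the lips to 44 mm, 22 mm above the worktop (10 mm above the floor). A 110 mm tube centred here lies in the open part, 13 mm short of the drill plate, and can be pushed in +y to the stop.
- drill_plate (a point): Aluminium drill plate with a brass bush, bridging the channel; point on the channel's floor under its middle, at y = +8 mm of the jig. The plate covers 10 mm either way in y; underside 41 mm, top 49 mm, bush top 57 mm above the worktop; legs 33 mm apart in x. A tube must go under it along the channel.
- stop (a joint): Slide of the length stop along the jig's +y, m: 0 at the middle notch, where it starts; +0.030 and -0.030 at the outer notches; ends at +-0.038. Friction 1.2 N when unlatched. With the latch tooth in a notch it is locked, with about 1 mm of play. Released within about 1.5 mm of a notch, the tooth drops in.
- latch_tab (a joint): Red latch tab, m: 0 out (tooth fully in a notch), 0.009 pressed fully in (to the jig's +x). Spring: 3 N at rest, 7 N fully in. The stop is free once the tab is in by more than about 0.007. Released between notches, the tooth rests on the rack and the tab stays partly in until the stop is moved over a notch.
- stop_grip (a point): Middle of the stop's grip, 80 mm above the worktop; moves with it; axes as the jig's. Black post 28 mm long in y, back face 15 mm in +x of here, top at 100 mm. The red tab (24 mm in y, 60..96 mm high) has its robot-side face 23 mm in -x of here, 14 mm when pressed. Pinched from above along x: 38 mm wide, 29 mm pressed. Rest of the stop is below 50 mm.
- stop_face (a point): Centre of the bottom of the stop's blade face in the channel, at the height of the channel floor; the face looks to the jig's -y; moves with the stop; axes as the jig's. The blade is 22 mm wide, from 4 to 34 mm above the channel floor, 8 mm thick towards +y.
- tag_orange: Orange round plug, 15 mm across, 26 mm high, fixed on the jig's base plate behind the rail, level in y with one outer notch (either one, it varies). The stop belongs in this notch: stop_grip then has the same y in the jig's frame as this tag. Origin at the centre of its underside, axes as the jig's.
- tag_blue: Blue round plug of the same size, level with the other outer notch (not wanted).
- tube: Grey square steel tube offcut, 25 mm (x) by 110 mm (y, its length) by 25 mm (z), 0.08 to 0.17 kg, lying loose on the worktop to the right of the jig. Origin at the centre of its underside, z up. (A larger offcut, 160 mm, lies far to the left and is not meant.)
- carton: Small closed cardboard carton, 65 x 70 x 55 mm, origin at the centre of its underside. Bystander.
- nose_piece: Small grey metal nose piece standing upright, 17 mm across, 27 mm high, origin at the centre of its underside. Bystander.
- plug_gauge: Plug gauge lying on the worktop, 12 x 98 x 12 mm, black middle, origin at the centre of its underside. Bystander.
Mind the look-alikes: they are no part of the job. Leave any green or purple look-alike of the tube alone.

How it is judged:
By the outcome, as a careful person would: the job done as asked, in the order asked, and still so for the second after the job is handed in, with the robot touching nothing.
It also fails if it takes over 58 s, if anything falls off the work surface, if the arm or the gripper's body presses on something with over 40 N, if the wrist force passes 120 N, or if a joint passes its speed limit or range.

### The arm

A 6-joint arm with a two-finger parallel gripper is mounted at the origin on a cart in front of the work surface, level with it; the furniture and walls round the work are solid. World frame = base frame: x ahead of the robot, y to its left, z up, the work surface at z = 0. Lengths are in mm, angles in rad, forces in N, time in s.
With the tool pointing down it reaches from about 350 to 975 mm from the base axis. Payload 7.1 kg.
Tool frame: the origin (TCP) lies on the centre line of the jaws, within the pads' length; the fingertips stand 25 mm ahead of it and the grasp point (between the pads) lies 6 mm ahead of it (ctrl.nose_length is the distance from the TCP to the fingertips, in mm); x points along the fingers, y is the direction in which the jaws open and shut, and the axes are right-handed (so a half turn about x gives the same grasp; the last joint's range is limited). The gripper opens to 88 mm and grips with 3 to 60 N. Pads are 20 mm wide; open, the fingers measure 115 mm over their backs; the gripper's body (75 mm by 178 mm) begins 61 mm behind the grasp point.
Start: joints at [-1.223, 0.423, 1.63, -0, 1.089, -0.019], TCP at [224.16, -583.401, 247.675] pointing down, gripper open.
Joint ranges: [-3, 3], [-0.9, 2.11], [0.09, 2.58], [-1.31, 4.45], [0.11, 2.69], [-2.54, 2.54]. Speed limits (rad/s): [2.39, 2.39, 3.01, 3.14, 3.14, 3.14].

### API

Orientations are given as a rotation vector (axis times angle).
In Python, from workcell import ctrl gives the robot as it stands.
- The arm moves only by the tool arm_command, never from a script. Its argument "deltas" is a list of rows, each a list of 4 numbers: the shift along the tool's x, y, z in m, then the turn about the tool's x in rad. In form: [[tx, ty, tz, yaw], ...]. A call has 1 to 10 rows; each row shifts and turns the pose as measured when the row begins, along the tool's axes as they then stand; what a row does not reach is not made up. A row lasts 1/10 s, in which the tool goes at most 50 mm and 8.59 degrees, less where a joint would pass 70% of its speed; a pose out of reach is approached as far as the arm can. A call is refused whole if a number of a shift passes 0.05 or a number of a turn 0.15, either way. A call with a gripper value outside its range is refused whole. "hand" is the finger opening in m, from 0 to 0.0878, set as the call begins (left out, the last holds). The fingers move at their own pace and stop on an object; the grip force is fixed at half the most. Time passes only in rows, so rows that do not move let the fingers close. It gives the time, the measured TCP pose, the force and the opening at its end, in the units of the state.
- ctrl.get_obs(): the state, without advancing time (a new reading comes with each control period).
- ctrl.get_image(name): name is "scene" or "top" or "wrist"; returns the picture (400x640x3 uint8, red, green, blue); there is no depth.
- ctrl.get_calibration(name): a dict with "fx", "fy", "cx", "cy" (pixels), "R" (3x3) and "t" (3): a world point X has camera coordinates R X + t. Camera axes: x right, y down, z forward; pixel columns grow to the right and rows downward; lengths in mm; the calibration is good to about 2 mm. The wrist camera is an equidistant fisheye: a pixel r from the principal point sees the ray r / f radians off the axis. A picture is of the moment at which its call begins: read the wrist's pose just before it. get_calibration takes no time and is no camera call; for the wrist camera it gives the pose at the moment of the call.
- ctrl.close_job(): hands the job in, once; it reports no verdict.
The state is a dict: "t": time; "qpos": joint angles; "qvel": joint speeds; "joint_torque": joint torques, N m; "ee_pos": TCP position; "orientation": TCP orientation; "ft_force": force on the tool from outside, world axes, zero at the start; "moment": the same for the moment, N m; "width": finger opening in mm.
Only numpy, scipy, OpenCV 4.12 (cv2) and the standard library are available. Lean on these libraries where they do the work, as an engineer would, in place of code of your own. Each camera call takes 0.05 s, during which the arm holds its last target.

## Working session

There is one attempt and no reset: what is moved stays moved. The work goes in short steps, Python scripts to look and compute and a tool call to move; the robot and the scene stay as the last step left them, time stands still between calls to the robot, and variables do not carry over. Pictures are saved under pics/ and viewed, and the job is handed in when it is done.

Besides the shell and the picture viewer there is one more tool, called after "Request:" by a JSON object that holds its "fn" and its "kwargs", one argument or row to a line. arm_command: Moves the arm, as the interface text tells. Its arguments: {"type":"object","properties":{"deltas":{"type":"array","items":{"type":"array","items":{"type":"number"}}},"hand":{"type":"number"}},"required":["deltas"]}

```bash
ls; mkdir -p pics
python3 - <<'E'
from workcell import ctrl
import cv2
for n in ("scene","top","wrist"):
    c=ctrl.get_calibration(n); print(n,c)
    im=ctrl.get_image(n); cv2.imwrite(f"pics/{n}0.png",im[:,:,::-1])
print(ctrl.get_obs(), ctrl.nose_length)
E
```

```text
pics
scene {'fx': 407.0117438784771, 'fy': 407.0117438784771, 'cx': 320.32629672636267, 'cy': 197.4062086706394, 'R': array([[-0.64109697, -0.76745616, -0.00239213],
       [-0.35180512,  0.29664885, -0.88782465],
       [ 0.68207612, -0.56834013, -0.46017569]]), 't': array([258.69694344, 274.29669964, 849.25870531])}
top {'fx': 498.2657518697181, 'fy': 498.2657518697181, 'cx': 325.8107633887759, 'cy': 202.26912321734076, 'R': array([[-0.0139611 , -0.99989309, -0.004347  ],
       [-0.99676919,  0.01426112, -0.07904309],
       [ 0.07909663,  0.00322942, -0.99686172]]), 't': array([ -88.25445649,  490.20783847, 1536.01513954])}
wrist {'fx': 309.70691628693146, 'fy': 309.70691628693146, 'cx': 317.02180863875236, 'cy': 205.0711403591673, 'R': array([[ 3.59901659e-01, -9.32989904e-01, -7.96445915e-04],
       [-9.03738635e-01, -3.48829782e-01,  2.48141620e-01],
       [-2.31791450e-01, -8.85868016e-02, -9.68723439e-01]]), 't': array([-624.7042885 ,  -31.01292778,  387.68877813])}
{'t': 0.15, 'qpos': array([-1.22300254e+00,  4.23671194e-01,  1.63045309e+00, -7.05128803e-06,
        1.08862193e+00, -1.89937314e-02]), 'qvel': array([ 0.00103276, -0.00168497, -0.00303655, -0.00034611,  0.00122866,
        0.00061348]), 'joint_torque': array([ 5.55539827e-04, -5.44985318e+01, -2.73918360e+01,  6.44531683e-02,
        2.04545783e-02, -7.38796962e-05]), 'ee_pos': array([ 224.03327365, -583.061019  ,  247.10069249]), 'orientation': array([ 2.02151438,  0.37615567, -2.02191525]), 'ft_force': array([-0.16173373,  0.96954018,  0.05207419]), 'moment': array([-0.01472264, -0.00179605, -0.00344885]), 'width': 88.09154443878178} 25.0
```

View pics/scene0.png

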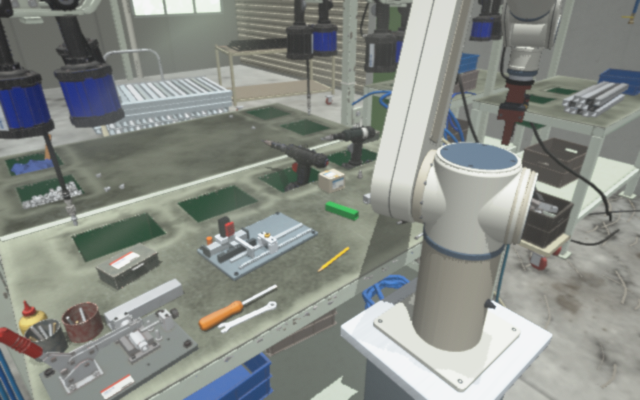

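View pics/top0.png

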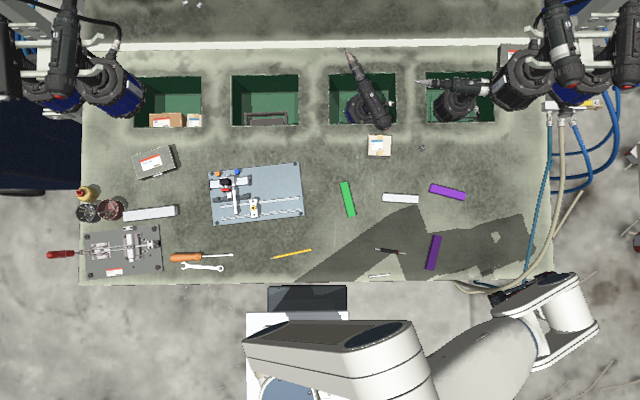

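View pics/wrist0.png

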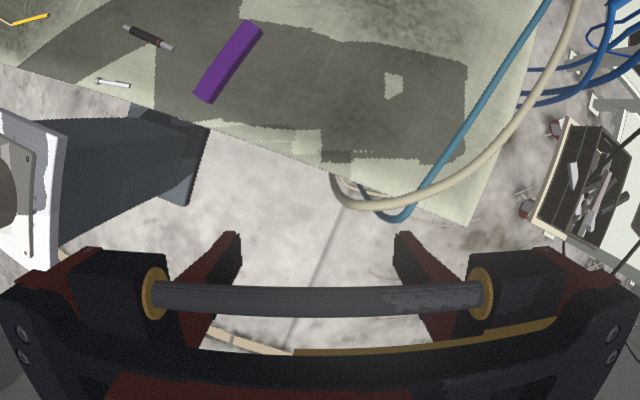

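The top view shows these that could pass for the tube:
- grey bar (400,198)
- green bar (347,198)
- purple bars (447,192) and (433,252)
- long grey offcut (150,212)
- small white item (379,277)

By the description it is the grey bar at (400,198). I'll check that in a close crop.

Run:
```python
import cv2
im=cv2.imread("pics/top0.png")
cv2.imwrite("pics/c1.png",cv2.resize(im[155:232,200:312],None,fx=7,fy=7,interpolation=cv2.INTER_CUBIC))
cv2.imwrite("pics/c2.png",cv2.resize(im[125:290,330:480],None,fx=3.6,fy=3.6,interpolation=cv2.INTER_CUBIC))
im=cv2.imread("pics/scene0.png")
cv2.imwrite("pics/c3.png",cv2.resize(im[165:285,190:370],None,fx=4.4,fy=4.4,interpolation=cv2.INTER_CUBIC))
```

```text
(no output)
```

View pics/c1.png

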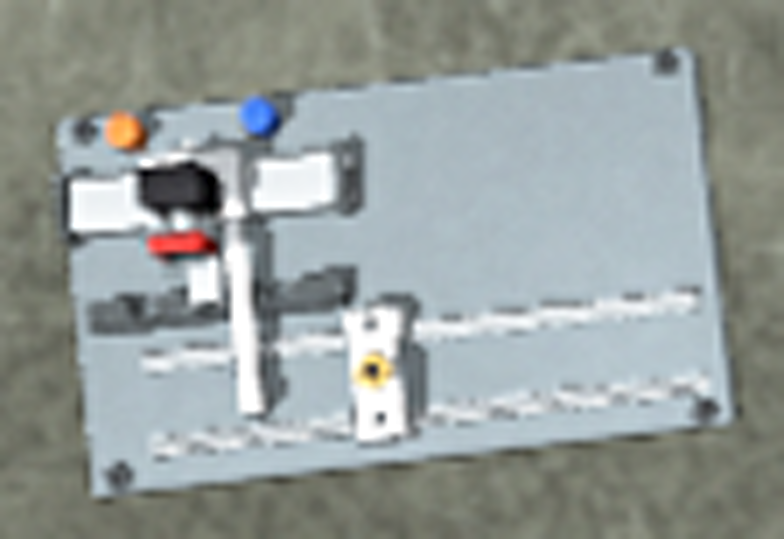

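View pics/c2.png

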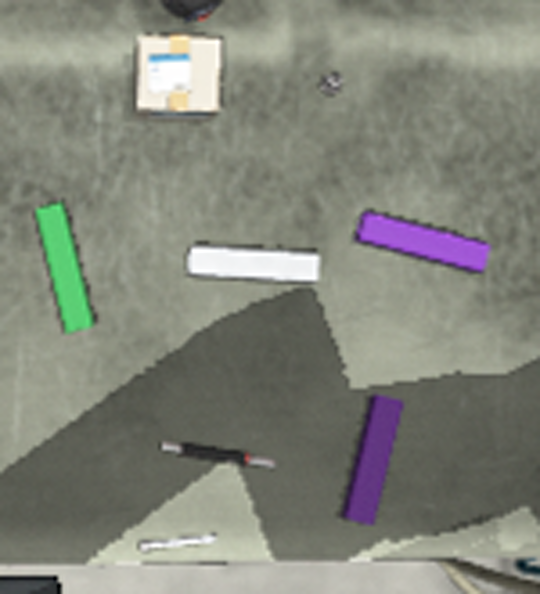

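View pics/c3.png

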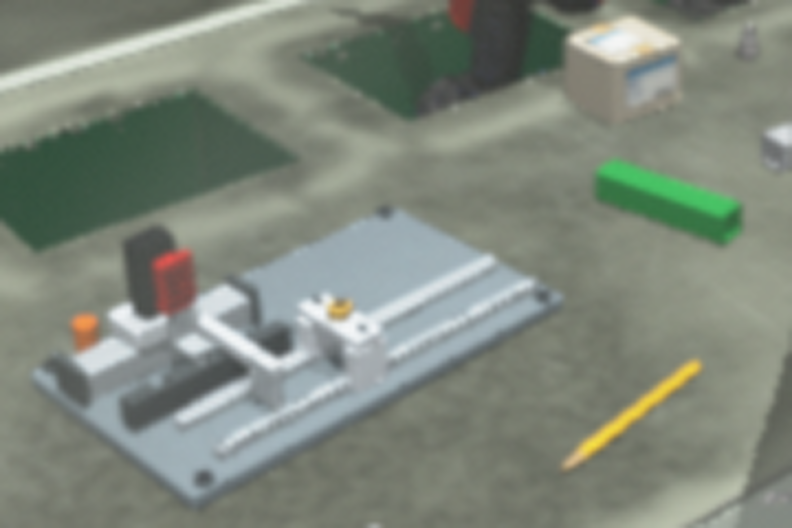

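```bash
cat > h.py <<'E'
import numpy as np, cv2
from scipy.optimize import least_squares
from scipy.spatial.transform import Rotation as Rn
def ray(c,uv,fish=False):
    x=(uv[0]-c['cx'])/c['fx']; y=(uv[1]-c['cy'])/c['fy']
    if fish:
        r=np.hypot(x,y); d=np.array([x/r*np.sin(r),y/r*np.sin(r),np.cos(r)]) if r>1e-9 else np.array([0,0,1.])
    else: d=np.array([x,y,1.])
    R=np.array(c['R']);return -R.T@c['t'], R.T@d/np.linalg.norm(d)
def atz(c,uv,z,fish=False):
    o,d=ray(c,uv,fish); return o+d*(z-o[2])/d[2]
def proj(c,X,fish=False):
    p=np.array(c['R'])@np.asarray(X,float)+c['t']
    if fish:
        r=np.hypot(p[0],p[1]); th=np.arctan2(r,p[2]); q=p[:2]/r*th
    else: q=p[:2]/p[2]
    return np.array([c['cx']+c['fx']*q[0],c['cy']+c['fy']*q[1]])
def tri(obs): # list of (cal,uv,fish)
    A=np.zeros((3,3));b=np.zeros(3);rs=[ray(*o) for o in obs]
    for o,d in rs:
        P=np.eye(3)-np.outer(d,d);A+=P;b+=P@o
    X=np.linalg.solve(A,b); return X,[np.linalg.norm((np.eye(3)-np.outer(d,d))@(X-o)) for o,d in rs]
def J(p,q): # jig pose p=(x,y,yaw)
    c,s=np.cos(p[2]),np.sin(p[2]); return np.array([p[0]+c*q[0]-s*q[1],p[1]+s*q[0]+c*q[1],q[2]])
def tool(o):return Rn.from_rotvec(o['orientation']).as_matrix()
E
python3 - <<'E'
from h import *; from workcell import ctrl
T=ctrl.get_calibration('top');S=ctrl.get_calibration('scene')
f=lambda u,v:((u+.5)/7-.5+200,(v+.5)/7-.5+155)
g=lambda u,v:((u+.5)/3.6-.5+330,(v+.5)/3.6-.5+125)
s=lambda u,v:((u+.5)/4.4-.5+190,(v+.5)/4.4-.5+165)
M=[((57,120),(99,145,12)),((690,50),(99,-145,12)),((733,422),(-73,-145,12)),((93,496),(-73,145,12)),((373,370),(-35,8,57)),((124,131),(None,110,26))]
pts=[(f(*a),b) for a,b in M if b[0] is not None]
r=least_squares(lambda p:np.concatenate([proj(T,J(p,b))-a for a,b in pts]),[470,220,0.])
print('jig',r.x,r.fun.round(2))
p=r.x
for n,uv,z in [('orange',f(124,131),26),('blue',f(259,117),26),('grip top',f(178,187),100),('red top',f(180,244),96)]:
    X=atz(T,uv,z); d=X[:2]-p[:2];c,q=np.cos(p[2]),np.sin(p[2]);print(n,X.round(1),(c*d[0]+q*d[1]).round(1),(-q*d[0]+c*d[1]).round(1))
tc=np.array([atz(T,g(*u),25) for u in [(189,243),(320,252),(319,283),(187,273)]]);print(tc.round(1),tc.mean(0))
# scene check
for n,X,uv in [('bush',J(p,(-35,8,57)),s(341,308)),('corner',J(p,(-73,-145,12)),s(563,298)),('corner2',J(p,(-73,145,12)),s(196,505))]:
    print(n,proj(S,X),uv, tri([(T,proj(T,X)),(S,uv)])[0].round(1),X.round(1))
E
```

```text
jig [5.08168910e+02 1.23110716e+02 9.98463676e-02] [-0.4  -0.22  0.53 -0.63  0.39  0.29 -0.33  0.26 -0.18  0.26]
orange [584.1 242.6  26. ] 87.4 111.4
blue [589.5 182.3  26. ] 86.8 50.8
grip top [549.3 203.2 100. ] 48.9 75.6
red top [525.4 203.1  96. ] 25.1 77.9
[[ 517.6 -271.    25. ]
 [ 508.1 -383.9   25. ]
 [ 481.3 -382.3   25. ]
 [ 491.6 -268.7   25. ]] [ 499.64344481 -326.46329121   25.        ]
bush [266.34009915 233.55884941] (267.1136363636364, 234.61363636363637) [472.1 127.1  53.9] [472.5 127.6  57. ]
corner [317.54021879 231.20593548] (317.5681818181818, 232.34090909090907) [450.1 -28.4   8.2] [450.  -28.4  12. ]
corner2 [233.00946295 277.17097982] (234.1590909090909, 279.3863636363636) [420.3 260.    5.9] [421.1 260.1  12. ]
```

The crop shows a plain pale-grey bar at (400,198), about 113 mm by 26 mm at z=25, so that is the tube. The orange tag is at jig y≈+111, so the stop moves +30 mm. Next I'll work out the first reach.

Run:
```python
from h import *; from workcell import ctrl
o=ctrl.get_obs();R=tool(o);print(R.round(3))
p=[508.2,123.1,0.0998]
ty=R[:,1];a=np.arctan2(ty[1],ty[0])
for tgt in (p[2],p[2]+np.pi): print('yaw about world z needed',(tgt-a+np.pi)%(2*np.pi)-np.pi,'(tool x is down: negate)')
for gx in (30,37,44): print(J(p,(gx,80,0)))
```

```text
[[-0.     0.359 -0.933]
 [ 0.001 -0.933 -0.359]
 [-1.    -0.001 -0.   ]]
yaw about world z needed 1.3038055236893031 (tool x is down: negate)
yaw about world z needed -1.83778712990049 (tool x is down: negate)
[530.07997026 205.69096138   0.        ]
[537.04513904 206.38840228   0.        ]
[544.01030783 207.08584317   0.        ]
```

Request:
{"fn": "arm_command", "kwargs": {
  "deltas": [
    [0,0,0,-0.145],
    [0,0,0,-0.145],
    [0,0,0,-0.145],
    [0,0,0,-0.145],
    [0,0,0,-0.145],
    [0,0,0,-0.145],
    [0,0,0,-0.145],
    [0,0,0,-0.145],
    [0,0,0,-0.144]
  ]
}}

```text
t: 1.05
ee_pos: [223.4, -581.1, 243.9]
orientation: [1.107, 1.28, -1.101]
ft_force: [0.2, 0.1, 0.3]
width: 87.8
```

```bash
cat > st.py <<'E'
from h import *; from workcell import ctrl
import sys
o=ctrl.get_obs();R=tool(o);print(o['t'],o['ee_pos'].round(1),o['qpos'].round(2),o['width'],o['ft_force'].round(1));print(R.round(3))
a=np.arctan2(R[1,1],R[0,1]);print('yaw',a)
if len(sys.argv)>3:
    t=np.array([float(v) for v in sys.argv[1:4]]);print('delta tool m',(R.T@(t-o['ee_pos'])/1000).round(4))
E
python3 st.py 520 185 260
```

```text
1.05 [ 223.4 -581.1  243.9] [-1.22  0.43  1.63  0.    1.09 -1.37] 87.81962576251033 [0.2 0.1 0.3]
[[-0.002  0.99   0.143]
 [ 0.007  0.143 -0.99 ]
 [-1.    -0.001 -0.007]]
yaw 0.1439110174620566
delta tool m [-0.0115  0.4034 -0.7157]
```

Request:
{"fn": "arm_command", "kwargs": {
  "deltas": [
    [-0.002,0.024,-0.045,0.044],
    [-0.002,0.025,-0.045,0],
    [-0.002,0.025,-0.045,0],
    [-0.002,0.025,-0.045,0],
    [-0.002,0.025,-0.045,0],
    [-0.002,0.025,-0.045,0],
    [-0.002,0.025,-0.045,0],
    [-0.002,0.025,-0.045,0]
  ]
}}

```text
t: 1.85
ee_pos: [376.3, -211.9, 259.5]
orientation: [1.142, 1.259, -1.137]
ft_force: [1.0, -0.2, 0.3]
width: 88.1
```

```bash
python3 st.py 510 185 260
```

```text
1.85 [ 376.3 -211.9  259.5] [-0.54  0.12  2.02  0.01  1.   -0.64] 88.13268725919811 [ 1.  -0.2  0.3]
[[-0.002  0.995  0.095]
 [ 0.006  0.096 -0.995]
 [-1.    -0.002 -0.007]]
yaw 0.09564989108699944
delta tool m [ 0.0017  0.171  -0.3824]
```

Request:
{"fn": "arm_command", "kwargs": {
  "deltas": [
    [0,0.021,-0.047,0],
    [0,0.021,-0.047,0],
    [0,0.021,-0.047,0],
    [0,0.021,-0.047,0],
    [0,0.021,-0.047,0],
    [0,0.021,-0.047,0],
    [0,0.021,-0.047,-0.004],
    [0,0.021,-0.047,0],
    [0,0,0,0],
    [0,0,0,0]
  ]
}}

```text
t: 2.85
ee_pos: [501.8, 173.9, 262.1]
orientation: [1.135, 1.261, -1.126]
ft_force: [-0.6, -0.0, -0.0]
width: 87.7
```

```bash
python3 st.py 540 206 250
python3 - <<'E'
from h import *; from workcell import ctrl
import pickle
o=ctrl.get_obs();c=ctrl.get_calibration('wrist');im=ctrl.get_image('wrist');pickle.dump((o,c),open('w1.pkl','wb'))
cv2.imwrite('pics/w1.png',im[:,:,::-1]);print(-c['R'].T@c['t'])
p=[508.2,123.1,0.0998]
for q in [(38,80,100),(15,80,96),(-35,8,57),(88,110,26)]: print(q,proj(c,J(p,q),True))
E
```

```text
2.85 [501.8 173.9 262.1] [0.31 0.27 1.83 0.01 1.05 0.2 ] 87.66405422664313 [-0.6 -0.  -0. ]
[[ 0.001  0.994  0.107]
 [ 0.006  0.107 -0.994]
 [-1.     0.002 -0.006]]
yaw 0.10708676706902959
delta tool m [ 0.0124  0.0413 -0.0278]
[494.07312663 239.76278896 398.32547622]
(38, 80, 100) [357.4703687  168.36737774]
(15, 80, 96) [333.72511361 167.4884298 ]
(-35, 8, 57) [287.43948907 224.95562774]
(88, 110, 26) [390.6300333  137.26626537]
```

View pics/w1.png

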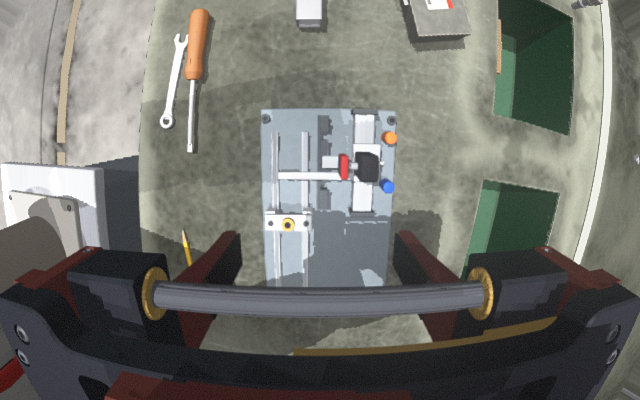

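Run:
```python
import cv2
im=cv2.imread("pics/w1.png")
cv2.imwrite("pics/w1c.png",cv2.resize(im[100:240,255:405],None,fx=4.2,fy=4.2,interpolation=cv2.INTER_CUBIC))
```

```text
(no output)
```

View pics/w1c.png

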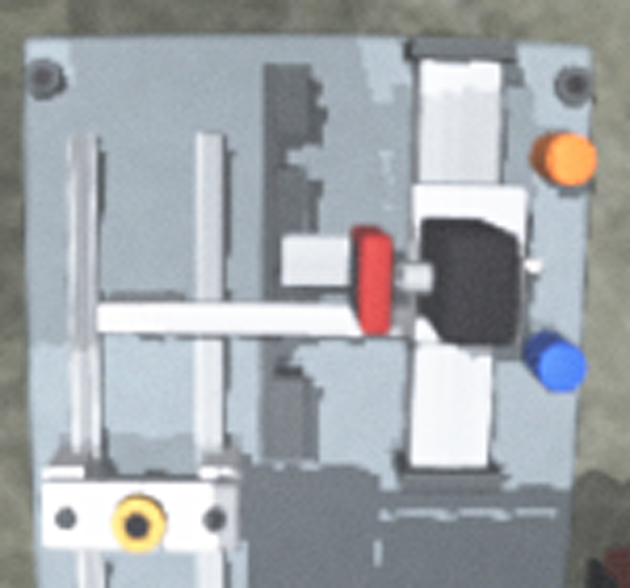

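```bash
cat > m2.py <<'E'
from h import *; import pickle
from workcell import ctrl
o,W=pickle.load(open('w1.pkl','rb'))
T=ctrl.get_calibration('top')
w=lambda u,v:((u+.5)/4.2-.5+255,(v+.5)/4.2-.5+100)
f=lambda u,v:((u+.5)/7-.5+200,(v+.5)/7-.5+155)
p0=[508.2,123.1,0.0998]
M=[((27,38),(-73,145,12)),((590,45),(99,145,12)),((137,523),(-35,8,57)),((569,158),(None,0,0))]
K=[(w(*a),b) for a,b in M if b[0] is not None]
Tm=[((57,120),(99,145,12)),((690,50),(99,-145,12)),((733,422),(-73,-145,12)),((93,496),(-73,145,12)),((373,370),(-35,8,57))]
KT=[(f(*a),b) for a,b in Tm]
r=least_squares(lambda p:np.concatenate([proj(W,J(p,b),True)-a for a,b in K]+[proj(T,J(p,b))-a for a,b in KT]),p0)
print(r.x,r.fun.round(2));p=r.x
def inv(X):
    d=X[:2]-p[:2];c,q=np.cos(p[2]),np.sin(p[2]);return (c*d[0]+q*d[1]).round(1),(-q*d[0]+c*d[1]).round(1)
for n,uv,z in [('red top left',(353,232),96),('red bl',(360,330),96),('blk TR',(518,250),100),('blk BR',(517,340),100),('blk TL',(423,222),100),('orange',(571,160),26),('blue',(563,362),26)]:
    print(n,inv(atz(W,w(*uv),z,True)))
for n,a,b in [('orange',f(124,131),w(571,160)),('bush',f(373,370),w(137,523)),('grip top',f(178,187),w(470,282)),('red top',f(180,244),w(375,283))]:
    X,e=tri([(T,a),(W,b,True)]);print(n,X.round(1),np.round(e,1),inv(X))
E
python3 m2.py
```

```text
[5.07974524e+02 1.22893364e+02 1.00379955e-01] [-1.57 -0.8   1.77 -0.32 -0.01  0.98 -0.35 -0.14  0.58 -0.59  0.47  0.33
 -0.25  0.35 -0.11  0.32]
red top left (np.float64(19.9), np.float64(92.7))
red bl (np.float64(22.0), np.float64(69.6))
blk TR (np.float64(58.3), np.float64(89.7))
blk BR (np.float64(59.0), np.float64(68.4))
blk TL (np.float64(35.8), np.float64(95.7))
orange (np.float64(88.3), np.float64(109.6))
blue (np.float64(88.5), np.float64(49.9))
orange [582.8 240.8  34.3] [0.1 0.1] (np.float64(86.3), np.float64(109.8))
bush [472.8 127.6  54.7] [0.7 0.7] (np.float64(-34.5), np.float64(8.2))
grip top [551.1 207.2  79.9] [0.8 0.8] (np.float64(51.3), np.float64(79.5))
red top [526.1 204.9  87.5] [0.2 0.2] (np.float64(26.3), np.float64(79.7))
```

```bash
python3 - <<'E'
from h import *
p=[507.97,122.9,0.1003]
print(J(p,(44,80,0)),J(p,(44,110,0)))
E
python3 st.py 543.8 206.9 140
```

```text
[543.73831043 206.90373783   0.        ] [540.73435303 236.75296294   0.        ]
2.9 [502.  173.5 262.3] [0.31 0.27 1.83 0.01 1.05 0.2 ] 87.9397073513823 [-0.6 -0.3  0.4]
[[ 0.002  0.994  0.106]
 [ 0.007  0.106 -0.994]
 [-1.     0.003 -0.006]]
yaw 0.10603457302596841
delta tool m [ 0.1226  0.0448 -0.028 ]
```

Request:
{"fn": "arm_command", "kwargs": {
  "deltas": [
    [0.03,0.015,-0.01,0.005],
    [0.03,0.015,-0.01,0],
    [0.03,0.015,-0.008,0],
    [0.032,0,0,0],
    [0,0,0,0],
    [0,0,0,0]
  ]
}}

```text
t: 3.5
ee_pos: [545.7, 198.9, 139.4]
orientation: [1.148, 1.252, -1.136]
ft_force: [-0.3, 0.2, -0.1]
width: 87.5
```

```bash
python3 st.py 543.8 206.9 89
```

```text
3.5 [545.7 198.9 139.4] [0.33 0.5  1.8  0.01 0.83 0.23] 87.5185924937472 [-0.3  0.2 -0.1]
[[ 0.004  0.996  0.091]
 [ 0.006  0.091 -0.996]
 [-1.     0.004 -0.006]]
yaw 0.0907674840210541
delta tool m [ 0.0505 -0.0014 -0.0078]
```

Request:
{"fn": "arm_command", "kwargs": {
  "deltas": [
    [0.025,-0.001,-0.008,-0.009],
    [0.025,0,0,0],
    [0,0,0,0],
    [0,0,0,0]
  ]
}}

```text
t: 3.9
ee_pos: [547.6, 205.0, 96.4]
orientation: [1.151, 1.249, -1.125]
ft_force: [-0.8, 1.4, 0.2]
width: 87.9
```

```bash
python3 st.py 543.8 206.9 89;  python3 - <<'E'
from h import *; from workcell import ctrl
im=ctrl.get_image('wrist')
cv2.imwrite('pics/w2.png',cv2.resize(im[:,:,::-1][60:360,150:500],None,fx=2,fy=2,interpolation=cv2.INTER_CUBIC))
E
```

```text
3.9 [547.6 205.   96.4] [0.34 0.57 1.81 0.01 0.74 0.24] 87.94082492457116 [-0.8  1.4  0.2]
[[ 0.013  0.995  0.096]
 [ 0.009  0.095 -0.995]
 [-1.     0.013 -0.008]]
yaw 0.09558763237265228
delta tool m [ 0.0074 -0.0037 -0.0022]
```

View pics/w2.png

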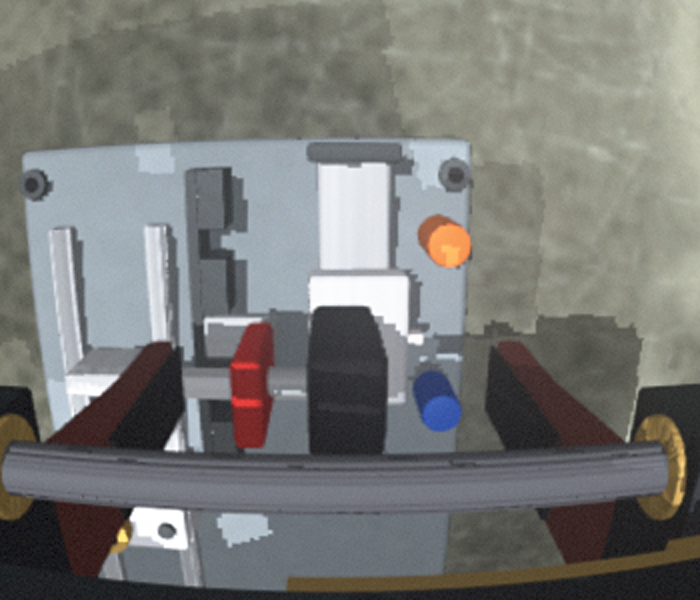

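Request:
{"fn": "arm_command", "kwargs": {
  "deltas": [
    [0.008,-0.004,-0.002,-0.004],
    [0,0,0,0],
    [0,0,0,0]
  ]
}}

```text
t: 4.25
ee_pos: [545.0, 207.0, 91.8]
orientation: [1.151, 1.248, -1.118]
ft_force: [0.3, 0.9, 0.6]
width: 88.1
```

```bash
python3 st.py 543.8 206.9 89
```

```text
4.25 [545.  207.   91.8] [0.34 0.57 1.82 0.01 0.72 0.24] 88.14328266720612 [0.3 0.9 0.6]
[[ 0.018  0.995  0.099]
 [ 0.011  0.099 -0.995]
 [-1.     0.019 -0.009]]
yaw 0.0992268716222946
delta tool m [ 0.0028 -0.0012  0.    ]
```

Request:
{"fn": "arm_command", "kwargs": {
  "deltas": [
    [0.003,-0.001,0,0],
    [0,0,0,0],
    [0,0,0,0],
    [0,0,0,0],
    [0,0,0,0],
    [0,0,0,0]
  ],
  "hand": 0.024
}}

```text
t: 4.85
ee_pos: [543.9, 207.1, 89.0]
orientation: [1.151, 1.248, -1.118]
ft_force: [-3.1, 0.5, 1.6]
width: 43.2
```

```bash
python3 st.py 543.8 206.9 89
```

```text
4.85 [543.9 207.1  89. ] [0.34 0.58 1.83 0.01 0.72 0.24] 43.17352997278123 [-3.1  0.5  1.6]
[[ 0.018  0.995  0.1  ]
 [ 0.011  0.099 -0.995]
 [-1.     0.019 -0.009]]
yaw 0.09953554760640511
delta tool m [-0.     -0.0001  0.0002]
```

Request:
{"fn": "arm_command", "kwargs": {
  "deltas": [
    [0,0,0,0],
    [0,0,0,0],
    [0,0,0,0],
    [0,0,0,0]
  ]
}}

```text
t: 5.25
ee_pos: [545.5, 207.4, 88.8]
orientation: [1.153, 1.247, -1.116]
ft_force: [-1.0, 1.4, 2.0]
width: 28.6
```

```bash
python3 st.py 543.8 206.9 89
```

```text
5.25 [545.5 207.4  88.8] [0.34 0.58 1.82 0.01 0.72 0.24] 28.600555495877593 [-1.   1.4  2. ]
[[ 0.02   0.995  0.099]
 [ 0.011  0.099 -0.995]
 [-1.     0.021 -0.009]]
yaw 0.09921601794714044
delta tool m [-0.0003 -0.0018  0.0003]
```

The width is 28.6 mm, so the tab is fully pressed. Next I slide the stop +30 mm along jig y (tool −z).

Request:
{"fn": "arm_command", "kwargs": {
  "deltas": [
    [0,0,-0.005,0],
    [0,0,-0.006,0],
    [0,0,-0.006,0],
    [0,0,-0.006,0],
    [0,0,-0.004,0],
    [0,0,0,0],
    [0,0,0,0]
  ]
}}

```text
t: 5.95
ee_pos: [542.5, 236.7, 88.8]
orientation: [1.152, 1.247, -1.115]
ft_force: [1.9, -1.0, -0.5]
width: 28.2
```

```bash
python3 st.py 542.5 237.3 89
```

```text
5.95 [542.5 236.7  88.8] [0.39 0.59 1.81 0.   0.73 0.29] 28.185655027380857 [ 1.9 -1.  -0.5]
[[ 0.02   0.995  0.1  ]
 [ 0.011  0.1   -0.995]
 [-1.     0.021 -0.009]]
yaw 0.10007699220987205
delta tool m [-0.0002  0.     -0.0006]
```

Run:
```python
from h import *; from workcell import ctrl
im=ctrl.get_image('wrist'); P=[ctrl.get_obs()['ee_pos']]
cv2.imwrite('pics/w3.png',cv2.resize(im[:,:,::-1][60:360,150:500],None,fx=2,fy=2,interpolation=cv2.INTER_CUBIC))
im=ctrl.get_image('top');P.append(ctrl.get_obs()['ee_pos'])
cv2.imwrite('pics/t3.png',cv2.resize(im[155:232,200:312][:,:,::-1],None,fx=7,fy=7,interpolation=cv2.INTER_CUBIC))
for q in P: print(q)
```

```text
[542.56301693 236.66179711  88.77787977]
[542.55397841 236.63435169  88.77881696]
```

View pics/w3.png

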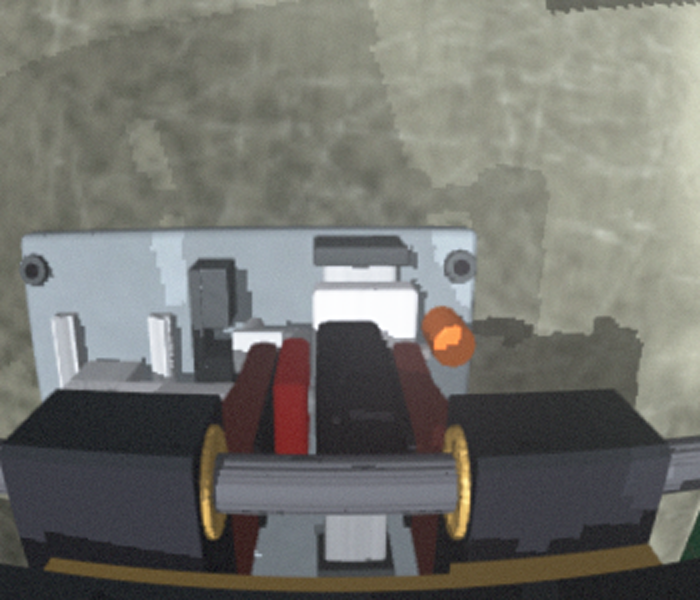

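View pics/t3.png

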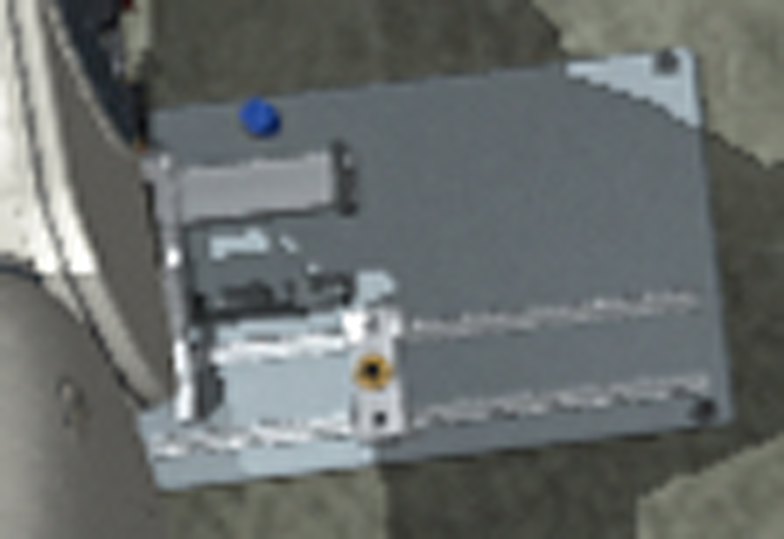

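The stop is near the notch. It has travelled about 29.4 mm, so I add 0.4 mm and then open.

Request:
{"fn": "arm_command", "kwargs": {
  "deltas": [
    [0,0,-0.0005,0],
    [0,0,0,0]
  ]
}}

```text
t: 6.25
ee_pos: [542.5, 237.1, 88.8]
orientation: [1.153, 1.247, -1.116]
ft_force: [0.8, 1.9, -1.3]
width: 28.7
```

Request:
{"fn": "arm_command", "kwargs": {
  "deltas": [
    [0,0,0,0],
    [0,0,0,0],
    [0,0,0,0],
    [0,0,0,0],
    [0,0,0,0],
    [0,0,0,0],
    [0,0,0,0],
    [0,0,0,0]
  ],
  "hand": 0.0878
}}

```text
t: 7.05
ee_pos: [542.1, 237.0, 89.3]
orientation: [1.153, 1.247, -1.115]
ft_force: [0.0, 0.8, 0.3]
width: 86.8
```

```bash
python3 st.py
python3 - <<'E'
from h import *; from workcell import ctrl
im=ctrl.get_image('wrist')
cv2.imwrite('pics/w4.png',cv2.resize(im[:,:,::-1][60:360,150:500],None,fx=2,fy=2,interpolation=cv2.INTER_CUBIC))
E
```

```text
7.05 [542.1 237.   89.3] [0.39 0.59 1.81 0.   0.73 0.29] 86.80723981450654 [0.  0.8 0.3]
[[ 0.021  0.995  0.099]
 [ 0.012  0.099 -0.995]
 [-1.     0.022 -0.01 ]]
yaw 0.0991213560067914
```

View pics/w4.png

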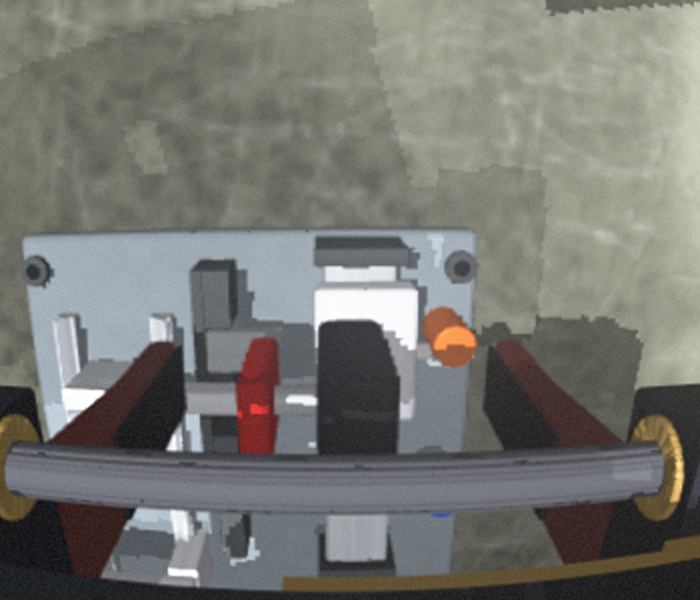

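The tab is out again: the tab-to-post gap is 40 px here against 38 px at the start. The tooth sits at the rack and the grip is level with the orange tag. I'll rise and look once more on the way to the tube.

Request:
{"fn": "arm_command", "kwargs": {
  "deltas": [
    [-0.04,0,0,0],
    [-0.045,0,0,0],
    [-0.045,0,0,0],
    [-0.04,0,0.01,0],
    [0,0,0.045,0],
    [0,0,0.045,0],
    [0,0,0,0]
  ]
}}

```text
t: 7.8
ee_pos: [549.3, 133.6, 265.3]
orientation: [1.15, 1.246, -1.113]
ft_force: [-0.4, 0.3, 0.2]
width: 87.7
```

```bash
python3 st.py 503 -385 220
python3 - <<'E'
from h import *; from workcell import ctrl
import pickle
c=ctrl.get_calibration('wrist');im=ctrl.get_image('wrist');pickle.dump((0,c),open('w5.pkl','wb'))
cv2.imwrite('pics/w5.png',im[:,:,::-1])
cv2.imwrite('pics/w5c.png',cv2.resize(im[80:230,250:400,::-1],None,fx=4,fy=4,interpolation=cv2.INTER_CUBIC))
E
```

```text
7.8 [549.3 133.6 265.3] [0.21 0.31 1.76 0.01 1.05 0.11] 87.68422892156039 [-0.4  0.3  0.2]
[[ 0.022  0.994  0.103]
 [ 0.01   0.103 -0.995]
 [-1.     0.023 -0.008]]
yaw 0.10295058437533933
delta tool m [ 0.0391 -0.1003  0.5114]
```

View pics/w5c.png

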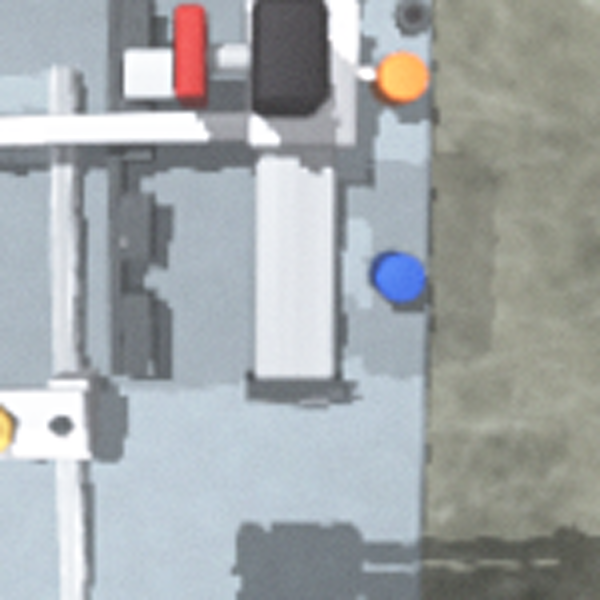

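Run:
```python
from h import *; import pickle
_,W=pickle.load(open('w5.pkl','rb'))
w=lambda u,v:((u+.5)/4-.5+250,(v+.5)/4-.5+80)
p=np.array([507.97,122.9,0.1003])
def inv(X):
    d=X[:2]-p[:2];c,q=np.cos(p[2]),np.sin(p[2]);return (c*d[0]+q*d[1]).round(1),(-q*d[0]+c*d[1]).round(1)
for n,uv,z in [('blade top near edge',(20,145),46),('blade top far edge',(20,117),46),('bushleg edge',(90,458),49),('red left',(173,30),96),('red bot',(190,105),96),('orange',(402,77),26),('blue',(400,277),26),('blk right',(328,60),100),('plate far right edge',(428,300),12)]:
    print(n,inv(atz(W,w(*uv),z,True)))
```

```text
blade top near edge (np.float64(-24.8), np.float64(89.4))
blade top far edge (np.float64(-24.8), np.float64(97.6))
bushleg edge (np.float64(-5.6), np.float64(-1.8))
red left (np.float64(21.8), np.float64(114.9))
red bot (np.float64(26.0), np.float64(96.1))
orange (np.float64(86.7), np.float64(110.8))
blue (np.float64(86.8), np.float64(49.6))
blk right (np.float64(59.3), np.float64(107.0))
plate far right edge (np.float64(97.7), np.float64(41.6))
```

Request:
{"fn": "arm_command", "kwargs": {
  "deltas": [
    [0,-0.007,0.045,0.11],
    [0,-0.005,0.045,0.073],
    [0,0,0.047,0],
    [0,0,0.047,0],
    [0,0,0.047,0],
    [0,0,0.047,0],
    [0,0,0.047,0],
    [0,0,0.047,0]
  ]
}}

```text
t: 8.65
ee_pos: [520.1, -235.7, 257.6]
orientation: [1.285, 1.17, -1.239]
ft_force: [0.6, -0.3, -0.0]
width: 88.2
```

```bash
python3 st.py 503 -385 220
```

```text
8.65 [ 520.1 -235.7  257.6] [-0.46  0.33  1.75  0.03  1.05 -0.4 ] 88.22496270832688 [ 0.6 -0.3 -0. ]
[[ 0.022  0.997 -0.073]
 [ 0.016 -0.074 -0.997]
 [-1.     0.02  -0.018]]
yaw -0.07358643397716758
delta tool m [ 0.0349 -0.0069  0.1508]
```

Request:
{"fn": "arm_command", "kwargs": {
  "deltas": [
    [0.01,-0.006,0.04,0.01],
    [0.01,0,0.04,0],
    [0.01,0,0.04,0],
    [0.005,0,0.03,0],
    [0,0,0,0],
    [0,0,0,0]
  ]
}}

```text
t: 9.25
ee_pos: [504.8, -390.0, 215.5]
orientation: [1.297, 1.167, -1.248]
ft_force: [0.1, 0.1, 0.5]
width: 88.0
```

```bash
python3 st.py
python3 - <<'E'
from h import *; from workcell import ctrl
import pickle
c=ctrl.get_calibration('wrist');im=ctrl.get_image('wrist');pickle.dump((0,c),open('w6.pkl','wb'))
cv2.imwrite('pics/w6.png',im[:,:,::-1])
tc=np.array([[517.6,-271,25],[508.1,-383.9,25],[481.3,-382.3,25],[491.6,-268.7,25]])
uv=np.array([proj(c,x,True) for x in tc]);print(uv)
E
```

```text
9.25 [ 504.8 -390.   215.5] [-0.69  0.48  1.63  0.03  1.03 -0.62] 87.97577509884233 [0.1 0.1 0.5]
[[ 0.021  0.996 -0.086]
 [ 0.019 -0.086 -0.996]
 [-1.     0.02  -0.02 ]]
yaw -0.08630426152920628
[[316.22217742  81.71464787]
 [316.34639251 187.77465666]
 [291.38128259 188.52178516]
 [291.25846802  81.83059755]]
```

View pics/w6.png

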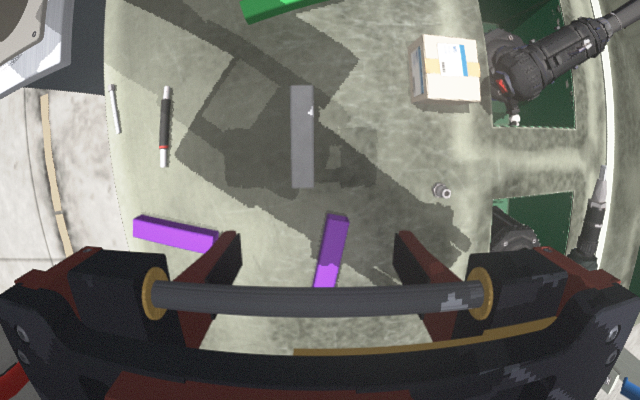

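Run:
```python
import cv2
im=cv2.imread("pics/w6.png")
cv2.imwrite("pics/w6c.png",cv2.resize(im[75:200,250:360],None,fx=4.8,fy=4.8,interpolation=cv2.INTER_CUBIC))
```

```text
(no output)
```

View pics/w6c.png

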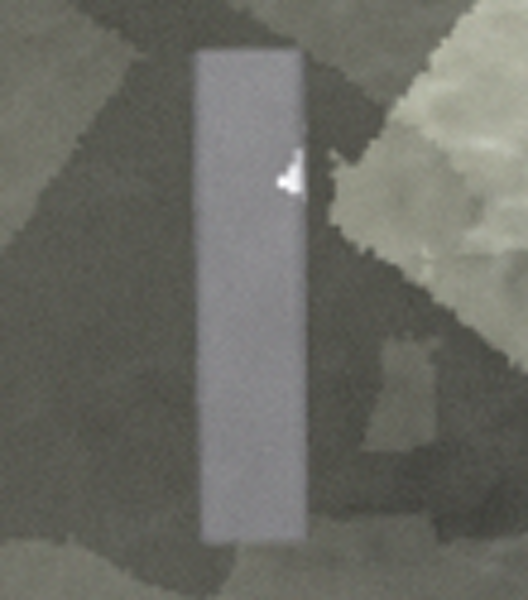

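Run:
```python
from h import *; import pickle
from workcell import ctrl
_,W=pickle.load(open('w6.pkl','rb'));T=ctrl.get_calibration('top')
w=lambda u,v:((u+.5)/4.8-.5+250,(v+.5)/4.8-.5+75)
g=lambda u,v:((u+.5)/3.6-.5+330,(v+.5)/3.6-.5+125)
cr=[(12.5,55),(12.5,-55),(-12.5,-55),(-12.5,55)]
wu=[w(*u) for u in [(303,48),(306,543),(202,543),(194,50)]]
tu=[g(*u) for u in [(189,243),(320,252),(319,283),(187,273)]]
fit=lambda ws,wt:least_squares(lambda p:np.concatenate([ws*(proj(W,J(p[:3],(*q,p[3])),True)-u) for q,u in zip(cr,wu)]+[wt*(proj(T,J(p[:3],(*q,p[3])))-u) for q,u in zip(cr,tu)]),[500,-326,-.08,25])
for a in ((1,1),(1,0),(0,1)):
    r=fit(*a);print(r.x.round(3),r.fun.round(1))
for a,b in zip(wu,tu): print(tri([(W,a,True),(T,b)]))
```

```text
[ 4.97785e+02 -3.27592e+02 -7.90000e-02  2.43980e+01] [ 0.8 -0.   0.9 -0.3 -0.6 -0.1 -0.3 -0.1  0.9  1.  -0.2  0.7 -0.3  0.1
  1.   0.6]
[ 4.97548e+02 -3.27725e+02 -7.80000e-02  2.38270e+01] [ 0.6  0.2  0.7 -0.3 -0.8 -0.  -0.5  0.1  0.   0.  -0.   0.  -0.   0.
  0.   0. ]
[ 4.95097e+02 -3.18773e+02 -8.60000e-02  7.75010e+01] [-0.  -0.  -0.   0.  -0.   0.  -0.  -0.  -0.   0.   0.1  0.2 -0.1 -0.2
 -0.  -0. ]
(array([ 515.9776176 , -272.23840729,   19.1315284 ]), [np.float64(2.255693381741837), np.float64(2.2556933817415548)])
(array([ 505.13596027, -377.87317812,   57.60462018]), [np.float64(0.06635270082564225), np.float64(0.06635270082552293)])
(array([ 481.49208836, -382.29949639,   22.63925954]), [np.float64(0.42382763033307785), np.float64(0.4238276303332827)])
(array([ 490.90738059, -270.1206179 ,   17.30800817]), [np.float64(1.438531877562563), np.float64(1.4385318775627154)])
```

```bash
python3 st.py 496.5 -342.6 90
```

```text
9.3 [ 504.8 -389.7  215.6] [-0.69  0.48  1.63  0.03  1.03 -0.62] 87.82081478414287 [-0.   0.6 -0.2]
[[ 0.021  0.996 -0.085]
 [ 0.018 -0.085 -0.996]
 [-1.     0.02  -0.02 ]]
yaw -0.08559020137242984
delta tool m [ 0.1262 -0.0148 -0.0437]
```

Request:
{"fn": "arm_command", "kwargs": {
  "deltas": [
    [0.035,-0.007,-0.022,-0.006],
    [0.035,-0.007,-0.022,0],
    [0.035,0,0,0],
    [0.015,0,0,0],
    [0,0,0,0],
    [0,0,0,0]
  ]
}}

```text
t: 9.9
ee_pos: [502.3, -334.6, 97.4]
orientation: [1.286, 1.167, -1.234]
ft_force: [0.1, 0.4, 0.4]
width: 87.8
```

```bash
python3 st.py 496.5 -342.6 38
```

```text
9.9 [ 502.3 -334.6   97.4] [-0.62  0.59  1.77  0.04  0.77 -0.58] 87.80083706765208 [0.1 0.4 0.4]
[[ 0.027  0.997 -0.071]
 [ 0.016 -0.071 -0.997]
 [-1.     0.026 -0.017]]
yaw -0.07125882498884896
delta tool m [ 0.0591 -0.0068  0.0095]
```

Request:
{"fn": "arm_command", "kwargs": {
  "deltas": [
    [0.02,-0.006,0.01,0.008],
    [0.02,0,0,0],
    [0,0,0,0],
    [0,0,0,0]
  ]
}}

```text
t: 10.3
ee_pos: [501.7, -346.9, 63.8]
orientation: [1.291, 1.151, -1.235]
ft_force: [-0.2, 0.6, 0.4]
width: 87.6
```

```bash
python3 st.py 496.5 -342.6 38
```

```text
10.3 [ 501.7 -346.9   63.8] [-0.64  0.65  1.77  0.04  0.7  -0.59] 87.60968517771039 [-0.2  0.6  0.4]
[[ 0.037  0.996 -0.078]
 [ 0.008 -0.079 -0.997]
 [-0.999  0.036 -0.011]]
yaw -0.07898505125311847
delta tool m [ 0.0256 -0.0064 -0.0036]
```

Request:
{"fn": "arm_command", "kwargs": {
  "deltas": [
    [0.007,-0.006,-0.003,0],
    [0.007,0,0,0],
    [0.007,0,0,0],
    [0.004,0,0,0],
    [0,0,0,0]
  ]
}}

```text
t: 10.8
ee_pos: [498.4, -344.3, 40.7]
orientation: [1.291, 1.145, -1.233]
ft_force: [0.7, -0.7, 0.5]
width: 88.0
```

```bash
python3 st.py 496 -342.6 38
```

```text
10.8 [ 498.4 -344.3   40.7] [-0.64  0.68  1.79  0.05  0.65 -0.6 ] 88.02554585956506 [ 0.7 -0.7  0.5]
[[ 0.041  0.996 -0.078]
 [ 0.005 -0.079 -0.997]
 [-0.999  0.041 -0.008]]
yaw -0.07881203111065684
delta tool m [ 0.0026 -0.0026 -0.0015]
```

Request:
{"fn": "arm_command", "kwargs": {
  "deltas": [
    [0.003,-0.003,0,0],
    [0,0,0,0]
  ]
}}

```text
t: 11.0
ee_pos: [495.3, -343.9, 37.1]
orientation: [1.291, 1.146, -1.233]
ft_force: [0.5, -0.4, 0.1]
width: 87.8
```

```bash
python3 st.py 496 -342.6 38
python3 - <<'E'
from h import *; from workcell import ctrl
im=ctrl.get_image('wrist')
cv2.imwrite('pics/w7.png',cv2.resize(im[:,:,::-1][60:360,150:500],None,fx=2,fy=2,interpolation=cv2.INTER_CUBIC))
E
```

```text
11.0 [ 495.3 -343.9   37.1] [-0.64  0.68  1.79  0.05  0.64 -0.6 ] 87.80266759211706 [ 0.5 -0.4  0.1]
[[ 0.041  0.996 -0.078]
 [ 0.005 -0.079 -0.997]
 [-0.999  0.041 -0.009]]
yaw -0.07870501567145273
delta tool m [-0.0009  0.0006 -0.0014]
```

View pics/w7.png

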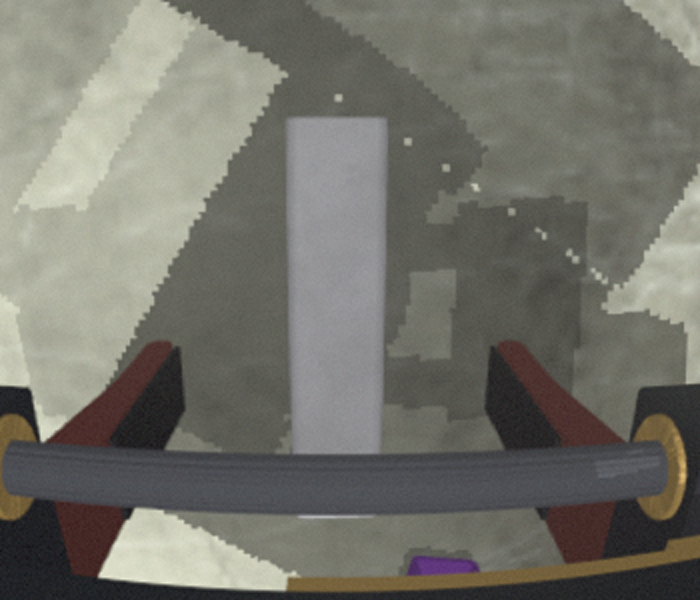

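The tube (columns 288–386) is centred between the jaws (183 and 488). I'll close on it.

Request:
{"fn": "arm_command", "kwargs": {
  "deltas": [
    [-0.001,0,0,0],
    [0,0,0,0],
    [0,0,0,0],
    [0,0,0,0],
    [0,0,0,0],
    [0,0,0,0],
    [0,0,0,0],
    [0,0,0,0],
    [0,0,0,0],
    [0,0,0,0]
  ],
  "hand": 0.018
}}

```text
t: 12.05
ee_pos: [496.1, -344.5, 39.1]
orientation: [1.291, 1.144, -1.232]
ft_force: [0.2, -0.3, -0.4]
width: 24.9
```

```bash
python3 st.py 496 -342.6 38
```

```text
12.05 [ 496.1 -344.5   39.1] [-0.64  0.68  1.79  0.05  0.64 -0.6 ] 24.907074216046897 [ 0.2 -0.3 -0.4]
[[ 0.043  0.996 -0.078]
 [ 0.004 -0.078 -0.997]
 [-0.999  0.042 -0.007]]
yaw -0.07858758758880392
delta tool m [ 0.0011 -0.0003 -0.0019]
```

Request:
{"fn": "arm_command", "kwargs": {
  "deltas": [
    [-0.02,0,0,0],
    [-0.03,0,0,0],
    [-0.03,0,0,0],
    [-0.02,0,0,0],
    [0,0,0,0]
  ]
}}

```text
t: 12.55
ee_pos: [490.5, -344.0, 140.2]
orientation: [1.291, 1.149, -1.234]
ft_force: [-0.3, -0.1, -1.5]
width: 25.1
```

```bash
python3 - <<'E'
from h import *
print(J([507.97,122.9,0.1003],(-35,-89,0)))
E
python3 st.py 482.1 30.8 120;  python3 - <<'E'
from h import *; from workcell import ctrl
im=ctrl.get_image('wrist')
cv2.imwrite('pics/w8.png',cv2.resize(im[:,:,::-1][60:360,150:500],None,fx=2,fy=2,interpolation=cv2.INTER_CUBIC))
E
```

```text
[482.05764433  30.84268186   0.        ]
12.55 [ 490.5 -344.   140.2] [-0.65  0.52  1.77  0.04  0.83 -0.59] 25.061143353876105 [-0.3 -0.1 -1.5]
[[ 0.039  0.996 -0.078]
 [ 0.007 -0.079 -0.997]
 [-0.999  0.038 -0.01 ]]
yaw -0.07872206439504364
delta tool m [ 0.0225 -0.0386 -0.3728]
```

View pics/w8.png

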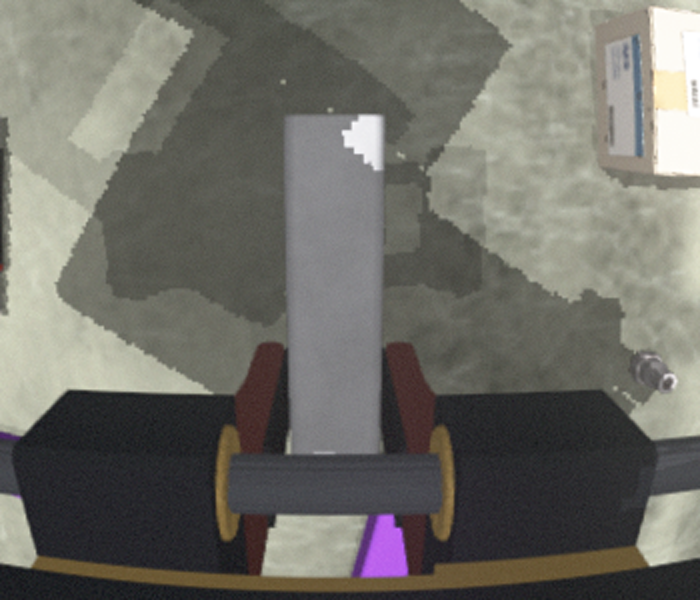

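The tube is held and level. I'll carry it to the channel.

Request:
{"fn": "arm_command", "kwargs": {
  "deltas": [
    [0,0,-0.03,-0.09],
    [0,-0.002,-0.04,-0.089],
    [0,0.002,-0.045,0],
    [0,0.002,-0.045,0],
    [0,0.002,-0.045,0],
    [0,0.002,-0.045,0],
    [0,0.002,-0.045,0],
    [0,0.002,-0.04,0],
    [0,0,-0.02,0],
    [0,0,0,0]
  ]
}}

```text
t: 13.6
ee_pos: [464.0, 23.3, 127.9]
orientation: [1.149, 1.247, -1.112]
ft_force: [-0.1, -0.0, -0.7]
width: 24.7
```

```bash
python3 st.py 482.1 30.8 120
```

```text
13.6 [464.   23.3 127.9] [ 0.02  0.38  2.07  0.02  0.67 -0.1 ] 24.714192138498706 [-0.1 -0.  -0.7]
[[ 0.022  0.994  0.104]
 [ 0.01   0.104 -0.995]
 [-1.     0.023 -0.008]]
yaw 0.10394385953567759
delta tool m [ 0.0084  0.0186 -0.0055]
```

Request:
{"fn": "arm_command", "kwargs": {
  "deltas": [
    [0.01,0.018,-0.006,0.003],
    [0.012,0,0,0],
    [0.012,0,0,0],
    [0.005,0,0,0],
    [0,0,0,0],
    [0,0,0,0]
  ]
}}

```text
t: 14.2
ee_pos: [477.8, 28.7, 82.7]
orientation: [1.147, 1.251, -1.121]
ft_force: [1.1, 0.4, -0.8]
width: 24.9
```

```bash
python3 st.py 482.1 30.8 80
python3 - <<'E'
from h import *; from workcell import ctrl
import pickle
c=ctrl.get_calibration('wrist');im=ctrl.get_image('wrist')
pickle.dump((ctrl.get_obs(),c),open('w9.pkl','wb'))
cv2.imwrite('pics/w9.png',im[:,:,::-1])
cv2.imwrite('pics/w9c.png',cv2.resize(im[:,:,::-1][40:340,150:500],None,fx=2,fy=2,interpolation=cv2.INTER_CUBIC))
im=ctrl.get_image('top')
cv2.imwrite('pics/t9.png',cv2.resize(im[155:232,200:312][:,:,::-1],None,fx=7,fy=7,interpolation=cv2.INTER_CUBIC))
E
```

```text
14.2 [477.8  28.7  82.7] [ 0.03  0.49  2.05  0.02  0.59 -0.08] 24.876277550158747 [ 1.1  0.4 -0.8]
[[ 0.013  0.995  0.1  ]
 [ 0.009  0.1   -0.995]
 [-1.     0.014 -0.008]]
yaw 0.10044503598861548
delta tool m [ 0.0028  0.0044 -0.0016]
```

View pics/w9c.png

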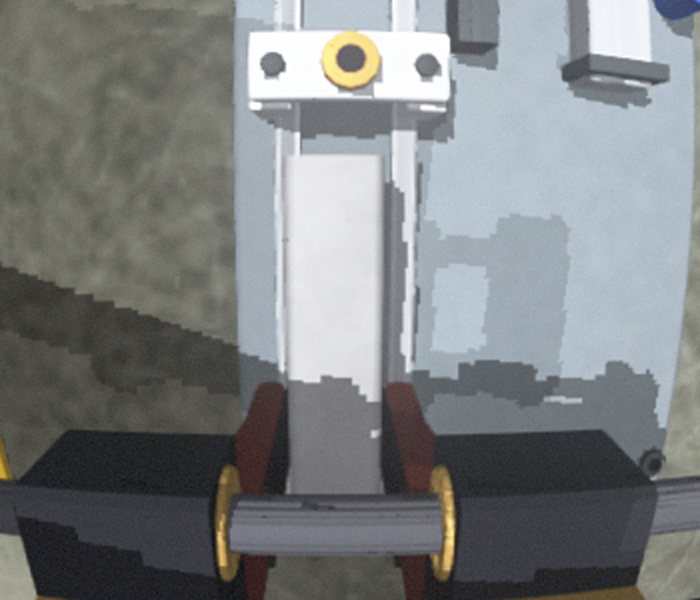

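View pics/t9.png

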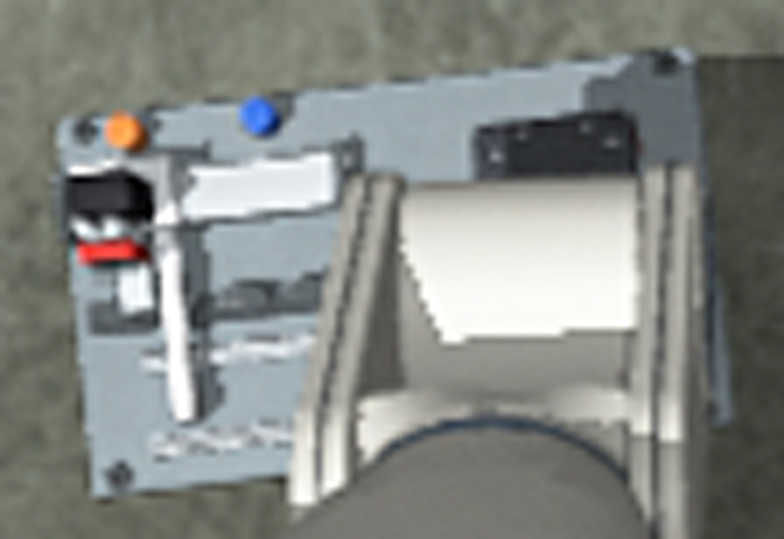

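```bash
cat > m9.py <<'E'
from h import *; import pickle,sys
o,W=pickle.load(open('w9.pkl','rb'))
w=lambda u,v:((u+.5)/2-.5+150,(v+.5)/2-.5+40)
p=np.array([507.97,122.9,0.1003])
def inv(X):
    d=X[:2]-p[:2];c,q=np.cos(p[2]),np.sin(p[2]);return (c*d[0]+q*d[1]).round(1),(-q*d[0]+c*d[1]).round(1)
print('tcp',inv(o['ee_pos']))
for n,uv,z in [('tube L',(286,155),69),('tube R',(383,155),69),('tube L2',(288,480),69),('tube R2',(382,480),69),('bush',(351,60),57),('plate L',(249,32),49),('plate R',(449,32),49),('plate nearL',(249,100),49),('lipL out',(277,250),22),('lipR out',(416,250),22)]:
    print(n,inv(atz(W,w(*uv),z,True)))
E
python3 m9.py
```

```text
tcp (np.float64(-39.5), np.float64(-90.6))
tube L (np.float64(-51.3), np.float64(-18.5))
tube R (np.float64(-28.1), np.float64(-18.5))
tube L2 (np.float64(-52.2), np.float64(-103.6))
tube R2 (np.float64(-26.7), np.float64(-103.7))
bush (np.float64(-35.3), np.float64(7.2))
plate L (np.float64(-62.8), np.float64(17.2))
plate R (np.float64(-8.0), np.float64(17.9))
plate nearL (np.float64(-62.7), np.float64(-2.3))
lipL out (np.float64(-57.4), np.float64(-47.0))
lipR out (np.float64(-12.8), np.float64(-46.9))
```

Request:
{"fn": "arm_command", "kwargs": {
  "deltas": [
    [0.006,0.004,0,0],
    [0.006,0.001,0,0],
    [0.005,0,0,0],
    [0,0,0,0],
    [0,0,0,0]
  ]
}}

```text
t: 14.8
ee_pos: [484.8, 29.5, 65.8]
orientation: [1.149, 1.249, -1.119]
ft_force: [0.1, -0.3, -1.0]
width: 24.4
```

```bash
python3 st.py 482.1 29.2 53
```

```text
14.8 [484.8  29.5  65.8] [ 0.03  0.53  2.04  0.02  0.56 -0.08] 24.422507451427183 [ 0.1 -0.3 -1. ]
[[ 0.016  0.995  0.101]
 [ 0.009  0.1   -0.995]
 [-1.     0.017 -0.007]]
yaw 0.1006007423973358
delta tool m [ 0.0128 -0.0029  0.0001]
```

Request:
{"fn": "arm_command", "kwargs": {
  "deltas": [
    [0,-0.003,0,0],
    [0,0,0,0],
    [0,0,0,0]
  ]
}}

```text
t: 15.1
ee_pos: [481.4, 29.3, 65.9]
orientation: [1.149, 1.249, -1.119]
ft_force: [-0.5, -0.4, -1.3]
width: 24.8
```

```bash
python3 st.py 482.1 29.2 53
python3 - <<'E'
from h import *; from workcell import ctrl
import pickle
c=ctrl.get_calibration('wrist');im=ctrl.get_image('wrist')
pickle.dump((ctrl.get_obs(),c),open('w9.pkl','wb'))
cv2.imwrite('pics/w10c.png',cv2.resize(im[:,:,::-1][40:340,150:500],None,fx=2,fy=2,interpolation=cv2.INTER_CUBIC))
E
```

```text
15.1 [481.4  29.3  65.9] [ 0.03  0.52  2.05  0.02  0.55 -0.08] 24.77725505310145 [-0.5 -0.4 -1.3]
[[ 0.016  0.995  0.101]
 [ 0.009  0.101 -0.995]
 [-1.     0.017 -0.007]]
yaw 0.10077384754215606
delta tool m [0.0129 0.0005 0.0003]
```

View pics/w10c.png

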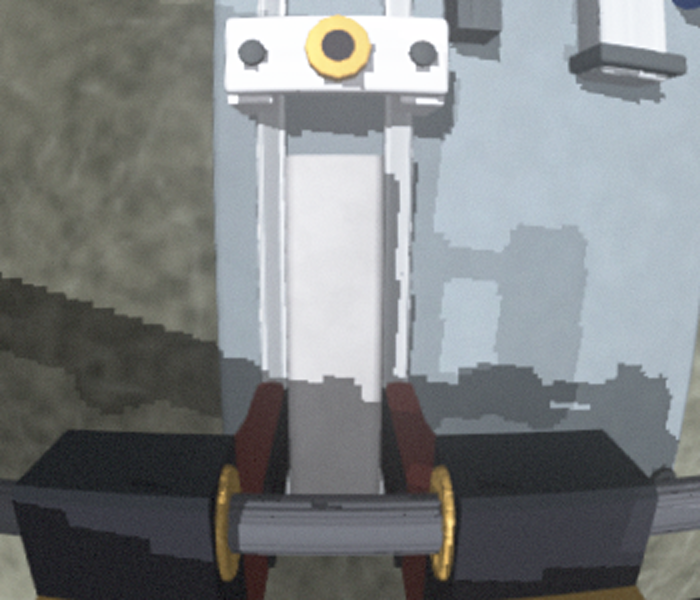

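The tube centre is at column 334 and the lips are at about 262 and 408, so it is centred. I'll lower it.

Request:
{"fn": "arm_command", "kwargs": {
  "deltas": [
    [0.005,0,0,0],
    [0.005,0,0,0],
    [0.003,0,0,0],
    [0,0,0,0],
    [0,0,0,0]
  ]
}}

```text
t: 15.65
ee_pos: [481.6, 29.4, 51.6]
orientation: [1.149, 1.249, -1.119]
ft_force: [0.1, -0.3, -1.1]
width: 25.0
```

```bash
python3 st.py 482.1 29.2 52
```

```text
15.65 [481.6  29.4  51.6] [ 0.03  0.55  2.05  0.02  0.52 -0.08] 24.964770688500273 [ 0.1 -0.3 -1.1]
[[ 0.016  0.995  0.101]
 [ 0.009  0.101 -0.995]
 [-1.     0.017 -0.007]]
yaw 0.1007647123366293
delta tool m [-0.0004  0.0004  0.0003]
```

Request:
{"fn": "arm_command", "kwargs": {
  "deltas": [
    [0.001,0,0,0],
    [0.0005,0,0,0],
    [0,0,0,0]
  ]
}}

```text
t: 15.95
ee_pos: [481.6, 29.4, 51.4]
orientation: [1.148, 1.249, -1.118]
ft_force: [0.8, -1.3, 0.4]
width: 24.8
```

```bash
python3 st.py 482.1 29.2 52
```

```text
15.95 [481.6  29.4  51.4] [ 0.03  0.55  2.05  0.02  0.52 -0.08] 24.7753003235909 [ 0.8 -1.3  0.4]
[[ 0.016  0.995  0.101]
 [ 0.009  0.101 -0.995]
 [-1.     0.017 -0.007]]
yaw 0.10097887813917784
delta tool m [-0.0006  0.0005  0.0003]
```

Request:
{"fn": "arm_command", "kwargs": {
  "deltas": [
    [0,0,0,0],
    [0,0,0,0],
    [0,0,0,0],
    [0,0,0,0],
    [-0.02,0,0,0],
    [-0.03,0,0,0],
    [0,0,0.03,0],
    [0,0,0.03,0],
    [0,0,0.005,0],
    [0,0,0,0]
  ],
  "hand": 0.05
}}

```text
t: 16.95
ee_pos: [488.1, -37.0, 102.8]
orientation: [1.147, 1.249, -1.117]
ft_force: [0.1, 0.6, -0.2]
width: 49.8
```

```bash
python3 - <<'E'
from h import *
print(J([507.97,122.9,0.1003],(-35,-152,0)))
E
python3 st.py 488.4 -31.8 49
python3 - <<'E'
from h import *; from workcell import ctrl
import pickle
c=ctrl.get_calibration('wrist');im=ctrl.get_image('wrist')
pickle.dump((ctrl.get_obs(),c),open('w9.pkl','wb'))
cv2.imwrite('pics/w11c.png',cv2.resize(im[:,:,::-1][40:340,150:500],None,fx=2,fy=2,interpolation=cv2.INTER_CUBIC))
E
```

```text
[488.36595487 -31.84069088   0.        ]
16.95 [488.1 -37.  102.8] [-0.11  0.46  2.02  0.02  0.64 -0.22] 49.83778219562078 [ 0.1  0.6 -0.2]
[[ 0.017  0.995  0.102]
 [ 0.009  0.102 -0.995]
 [-1.     0.018 -0.007]]
yaw 0.10223290138479466
delta tool m [ 0.0538 -0.0002 -0.0047]
```

View pics/w11c.png

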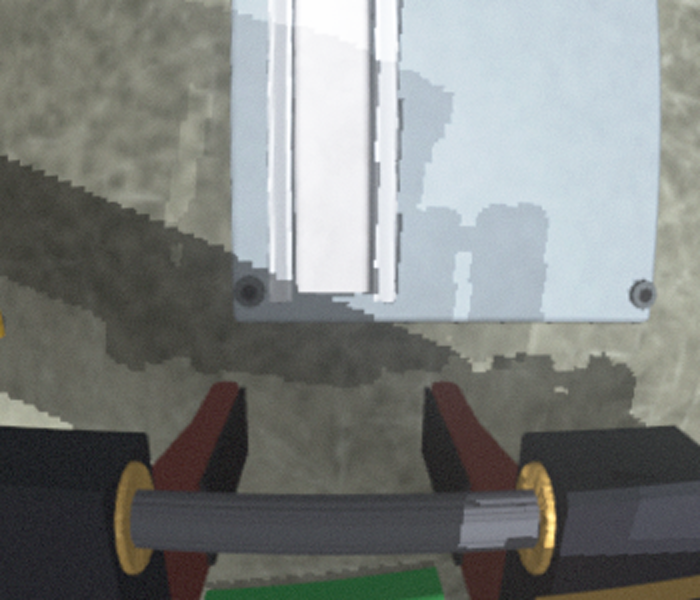

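The tube lies in the channel with its rear end near the plate edge. I'll close the fingers, go down behind it and push.

Request:
{"fn": "arm_command", "kwargs": {
  "deltas": [
    [0,0,0,0],
    [0,0,0,0],
    [0,0,0,0],
    [0,0,0,0],
    [0.02,0,0,0],
    [0.02,0,0,0],
    [0.01,0,0,0],
    [0,0,0,0]
  ],
  "hand": 0.0
}}

```text
t: 17.8
ee_pos: [488.7, -32.3, 51.0]
orientation: [1.144, 1.252, -1.113]
ft_force: [-0.4, 0.1, 0.4]
width: 0.4
```

```bash
python3 st.py 488.4 -31.8 49
```

```text
17.8 [488.7 -32.3  51. ] [-0.1   0.56  2.03  0.02  0.53 -0.22] 0.352553366394688 [-0.4  0.1  0.4]
[[ 0.016  0.994  0.107]
 [ 0.009  0.107 -0.994]
 [-1.     0.017 -0.007]]
yaw 0.10739179645236498
delta tool m [ 0.002  -0.0003 -0.0005]
```

Request:
{"fn": "arm_command", "kwargs": {
  "deltas": [
    [0.001,0,-0.008,0.006],
    [0,0,-0.008,0],
    [0,0,-0.008,0],
    [0,0,-0.012,0],
    [0,0,-0.012,0],
    [0,0,-0.012,0],
    [0,0,0,0]
  ]
}}

```text
t: 18.5
ee_pos: [483.2, 33.4, 52.8]
orientation: [1.15, 1.247, -1.115]
ft_force: [0.6, 0.5, -0.2]
width: 0.1
```

```bash
python3 - <<'E'
from h import *
print(J([507.97,122.9,0.1003],(-35,-50,0)))
E
python3 st.py 478.2 69.6 49
python3 - <<'E'
from h import *; from workcell import ctrl
im=ctrl.get_image('wrist')
cv2.imwrite('pics/w12c.png',cv2.resize(im[:,:,::-1][40:340,150:500],None,fx=2,fy=2,interpolation=cv2.INTER_CUBIC))
E
```

```text
[478.1524997   69.64667451   0.        ]
18.5 [483.2  33.4  52.8] [ 0.04  0.55  2.05  0.02  0.52 -0.08] 0.1354380031579574 [ 0.6  0.5 -0.2]
[[ 0.02   0.995  0.101]
 [ 0.009  0.101 -0.995]
 [-1.     0.021 -0.007]]
yaw 0.10145973465808232
delta tool m [ 0.0041 -0.0014 -0.0365]
```

View pics/w12c.png

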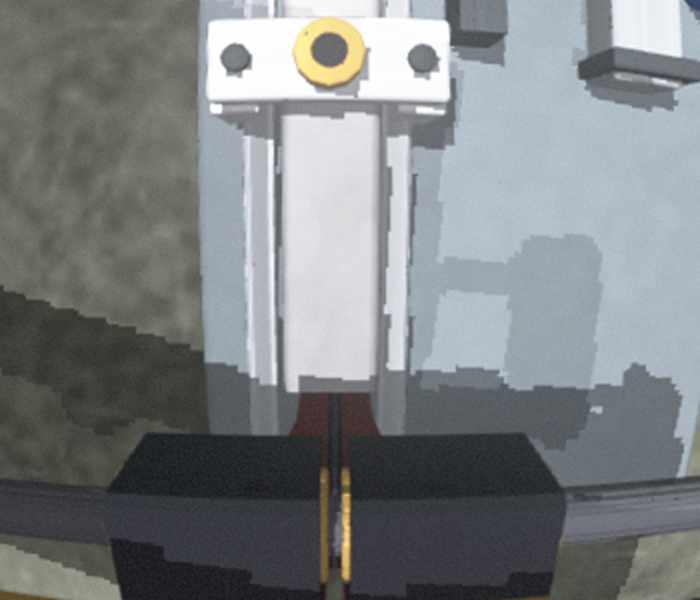

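The tube's front is now under the plate and straight. I'll continue.

Request:
{"fn": "arm_command", "kwargs": {
  "deltas": [
    [0.001,-0.001,-0.01,0],
    [0.001,0,-0.01,0],
    [0.001,0,-0.01,0],
    [0,0,-0.008,0],
    [0,0,-0.005,0],
    [0,0,0,0]
  ]
}}

```text
t: 19.15
ee_pos: [477.9, 79.0, 50.0]
orientation: [1.15, 1.246, -1.115]
ft_force: [0.2, -1.5, 1.0]
width: 0.1
```

```bash
python3 - <<'E'
from h import *
print(J([507.97,122.9,0.1003],(-35,-30.5,0)))
E
python3 st.py 476.2 89 49
python3 - <<'E'
from h import *; from workcell import ctrl
im=ctrl.get_image('wrist')
cv2.imwrite('pics/w13c.png',cv2.resize(im[:,:,::-1][40:340,150:500],None,fx=2,fy=2,interpolation=cv2.INTER_CUBIC))
E
```

```text
[476.19992739  89.04867083   0.        ]
19.15 [477.9  79.   50. ] [0.14 0.56 2.05 0.01 0.52 0.02] 0.10760936730740378 [ 0.2 -1.5  1. ]
[[ 0.02   0.995  0.101]
 [ 0.009  0.101 -0.995]
 [-1.     0.021 -0.007]]
yaw 0.10119237111182375
delta tool m [ 0.001  -0.0007 -0.0102]
```

View pics/w13c.png

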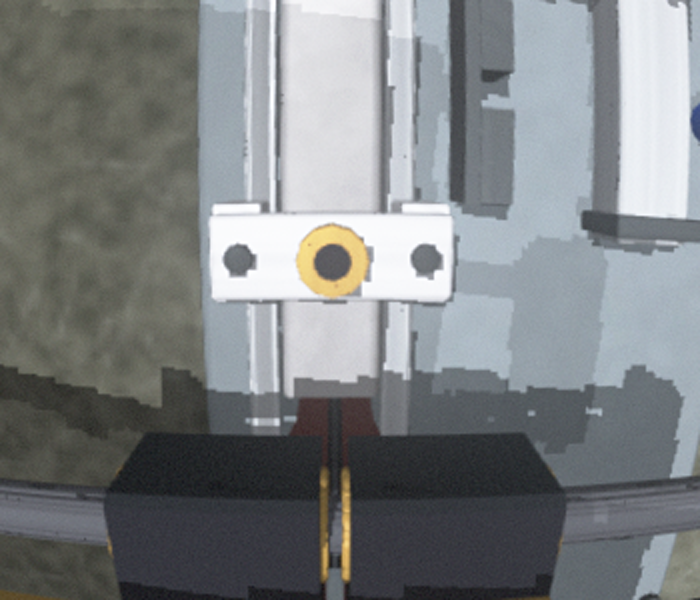

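Now the last 10 mm, slowly, watching for contact.

Request:
{"fn": "arm_command", "kwargs": {
  "deltas": [
    [0,0,-0.003,0],
    [0,0,-0.003,0],
    [0,0,-0.002,0],
    [0,0,0,0]
  ]
}}

```text
t: 19.6
ee_pos: [477.0, 86.8, 49.9]
orientation: [1.151, 1.246, -1.117]
ft_force: [-0.1, -0.5, -0.9]
width: 0.5
```

Request:
{"fn": "arm_command", "kwargs": {
  "deltas": [
    [0,0,-0.001,0],
    [0,0,-0.001,0]
  ]
}}

```text
t: 19.8
ee_pos: [476.7, 88.7, 49.9]
orientation: [1.151, 1.246, -1.117]
ft_force: [0.6, -1.9, 0.3]
width: 0.7
```

Request:
{"fn": "arm_command", "kwargs": {
  "deltas": [
    [0,0,-0.001,0],
    [0,0,-0.001,0]
  ]
}}

```text
t: 20.0
ee_pos: [476.5, 90.2, 49.9]
orientation: [1.15, 1.245, -1.117]
ft_force: [1.9, -9.4, 0.3]
width: 0.2
```

Contact came at 9.4 N, at the expected place. I'll back off straight, rise and look.

Request:
{"fn": "arm_command", "kwargs": {
  "deltas": [
    [0,0,-0.0005,0],
    [0,0,0,0]
  ]
}}

```text
t: 20.2
ee_pos: [476.5, 89.8, 49.9]
orientation: [1.149, 1.245, -1.117]
ft_force: [-0.5, -1.6, -0.1]
width: 0.2
```

Request:
{"fn": "arm_command", "kwargs": {
  "deltas": [
    [0,0,0.01,0],
    [0,0,0.015,0],
    [-0.03,0,0.01,0],
    [-0.04,0,0,0],
    [-0.045,0,0,0],
    [-0.045,0,0.02,0],
    [0,0,0,0]
  ]
}}

```text
t: 20.9
ee_pos: [478.3, 30.0, 213.6]
orientation: [1.147, 1.249, -1.12]
ft_force: [0.3, -0.5, 0.1]
width: 0.7
```

```bash
python3 st.py 476.2 89 49
python3 - <<'E'
from h import *; from workcell import ctrl
import pickle
c=ctrl.get_calibration('wrist');im=ctrl.get_image('wrist')
pickle.dump((ctrl.get_obs(),c),open('w14.pkl','wb'))
cv2.imwrite('pics/w14c.png',cv2.resize(im[:,:,::-1][100:260,240:400],None,fx=3.75,fy=3.75,interpolation=cv2.INTER_CUBIC))
E
```

```text
20.9 [478.3  30.  213.6] [ 0.03  0.25  1.98  0.01  0.89 -0.07] 0.6877068807504673 [ 0.3 -0.5  0.1]
[[ 0.015  0.995  0.101]
 [ 0.008  0.101 -0.995]
 [-1.     0.016 -0.006]]
yaw 0.10087137181234401
delta tool m [ 0.165   0.0012 -0.0579]
```

View pics/w14c.png

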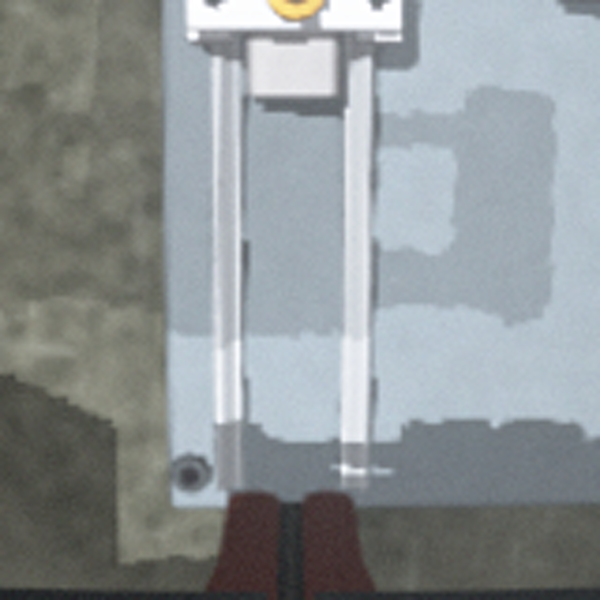

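Request:
{"fn": "arm_command", "kwargs": {
  "deltas": [
    [-0.02,0,-0.04,0],
    [0,0,-0.04,0],
    [0,0,0,0],
    [0,0,0,0]
  ]
}}

```text
t: 21.35
ee_pos: [466.3, 111.0, 228.5]
orientation: [1.146, 1.254, -1.129]
ft_force: [-0.1, -0.7, -0.3]
width: 0.3
```

Run:
```python
from h import *; from workcell import ctrl
import pickle
c=ctrl.get_calibration('wrist');im=ctrl.get_image('wrist')
pickle.dump((ctrl.get_obs(),c),open('w15.pkl','wb'))
cv2.imwrite('pics/w15c.png',cv2.resize(im[:,:,::-1][60:260,250:430],None,fx=3,fy=3,interpolation=cv2.INTER_CUBIC))
```

```text
(no output)
```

View pics/w15c.png

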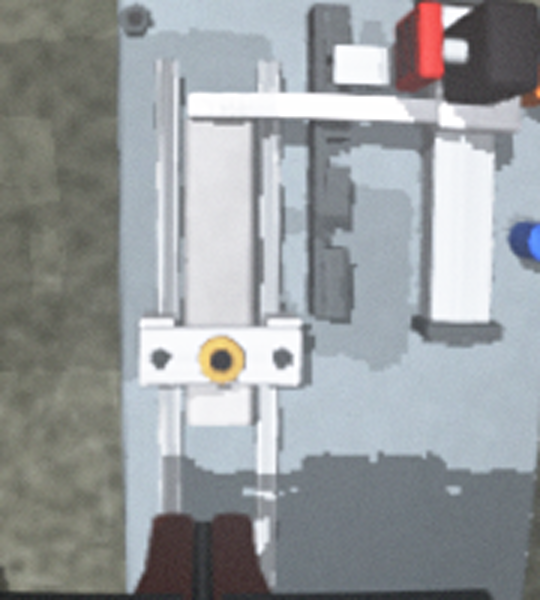

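Run:
```python
from h import *; import pickle
p=np.array([507.97,122.9,0.1003])
def inv(X):
    d=X[:2]-p[:2];c,q=np.cos(p[2]),np.sin(p[2]);return (c*d[0]+q*d[1]).round(1),(-q*d[0]+c*d[1]).round(1)
_,W=pickle.load(open('w15.pkl','rb'))
w=lambda u,v:((u+.5)/3-.5+250,(v+.5)/3-.5+60)
for n,uv,z in [('tube rear',(222,425),37),('blade near bottom at tube top',(220,124),37),('blade top near',(220,118),46),('blade top far',(220,94),46),('bush',(222,360),57),('red near',(398,88),96),('red mid',(425,8),96)]: print(n,inv(atz(W,w(*uv),z,True)))
_,W=pickle.load(open('w14.pkl','rb'))
w=lambda u,v:((u+.5)/3.75-.5+240,(v+.5)/3.75-.5+100)
print('rear w14',inv(atz(W,w(290,68),37,True)),inv(atz(W,w(290,98),37,True)),inv(atz(W,w(290,98),12,True)))
print('bush',inv(atz(W,w(296,0),57,True)))
```

```text
tube rear (np.float64(-34.3), np.float64(-19.0))
blade near bottom at tube top (np.float64(-35.1), np.float64(88.7))
blade top near (np.float64(-35.4), np.float64(90.0))
blade top far (np.float64(-35.3), np.float64(98.3))
bush (np.float64(-35.0), np.float64(8.2))
red near (np.float64(15.0), np.float64(95.3))
red mid (np.float64(23.4), np.float64(120.1))
rear w14 (np.float64(-36.5), np.float64(-11.7)) (np.float64(-36.5), np.float64(-19.7)) (np.float64(-36.1), np.float64(-19.5))
bush (np.float64(-35.4), np.float64(4.8))
```

Run:
```python
from workcell import ctrl
import cv2
im=ctrl.get_image('top');cv2.imwrite('pics/tend.png',im[100:300,180:500,::-1].repeat(2,0).repeat(2,1))
```

```text
(no output)
```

View pics/tend.png

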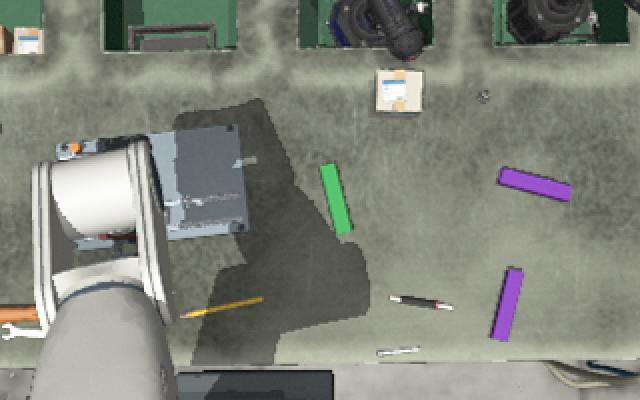

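The carton (399,90), nose piece (484,96), plug gauge (421,302) and the coloured look-alikes are all where they started. I'll hand in.

```bash
python3 -c "
from workcell import ctrl
print(ctrl.close_job())"
```

```text
the job is handed in; nothing more can be done
None
```

The job is done and handed in at about 21.4 s of the 58 s allowed.

- **Stop:** I squeezed the red tab fully in (28.6 mm wide), slid the stop about 30 mm to the orange-tag notch and released it. Later pictures show the tab back out and the grip level with the orange tag. The stop also held when the tube was pushed against it at about 9 N.
- **Tube:** I laid the grey 110 mm tube in the channel and pushed it under the drill plate with closed fingers until it met the stop. The last measurement puts its rear end at jig y ≈ -19 mm, so its front is at about +91 mm. The blade face measures about +90 mm, so they touch within about 1 mm of measuring error.
- **Everything else:** The last top view shows the carton, nose piece, plug gauge and coloured look-alikes where they started. The gripper ended clear above the jig, touching nothing.

**Checks that disagreed:**
- The height of the post's top from two views came out at 80 mm instead of 100 mm, and one tube corner at 58 mm instead of 25 mm. Both came from imprecise picture points, so I relied on the full fits instead.
- The tool tilted by up to about 2.4° during the moves. This did not affect the grasp or the placing.

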